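Hang the stage insert ring on its gated hook

ROBOT

A 6-joint arm with a two-finger parallel gripper is mounted at the origin on the work surface. World frame = base frame: x ahead of the robot, y to its left, z up, the work surface at z = 0. Lengths are in m, angles in rad, forces in N, time in s.
With the tool pointing down it reaches from about 0.325 to 0.775 m from the base axis. Payload 9.3 kg.
Tool frame: the origin (TCP) lies at the very end of the fingers, on their centre line; the grasp point (between the pads) lies 19 mm behind it; z points along the fingers, y is the line along which they close (so a half turn about z gives the same grasp; the last joint's range is limited). The gripper opens to 85 mm and grips with 20 to 120 N. Pads are 22 mm wide; open, the fingers measure 114 mm over their backs; the gripper's body (76 mm by 85 mm) begins 54 mm behind the grasp point. The pads swing forward as they close: fully open they stand 13 mm farther back than shut.
Start: joints at [1.102, 0.259, 0.021, 1.334, 0, 1.418], TCP at [0.171, 0.523, 0.231] pointing down, gripper open.
Joint ranges: [-3.04, 3.04], [-0.91, 1.82], [-1.04, 1.36], [-1.92, 1.95], [-1.52, 1.45], [-3.14, 3.14]. Speed limits (rad/s): [2.22, 2.22, 2.79, 3.14, 3.14, 3.14].

INTERFACE

Orientations are given as a rotation vector (axis times angle).
In Python, from bench import * gives the robot as it stands.
- The arm moves only by the tool apply_moves, never from a script. Its argument "steps" is a list of rows, each a list of 2 entries, a list of its own where there are three numbers: the shift along the tool's x, y, z in m, then the turn, a rotation vector about the tool's x, y, z in rad. In form: [[[dx, dy, dz], [rx, ry, rz]], ...]. A call has 1 to 20 rows; each row shifts and turns the commanded pose from where the row before left it, along the tool's axes as they then stand; what a row does not reach is not made up. A row lasts 1/8 s, in which the tool goes at most 62.5 mm and 10.7 degrees, less where a joint would pass 70% of its speed; a pose out of reach is approached as far as the arm can. A call is refused whole if a number of a shift passes 0.0625 or a number of a turn 0.188, either way. A call with a gripper value outside its range is refused whole. "grip" is the closure in counts, from 0 (fully open) to 255 (shut), set as the call begins (left out, the last holds). The fingers move at their own pace and stop on an object; the grip force is fixed at half the most. Time passes only in rows, so rows that do not move let the fingers close. It gives the time, the measured TCP pose, the force, the opening and the grip force at its end, in the units of the state.
- sense(): the state, without advancing time (a new reading comes with each control period).
- capture(name): name is "scene" or "top" or "wrist"; returns the picture (400x640x3 uint8, red, green, blue); there is no depth.
- calibration(name): a dict with "mtx" (3x3 intrinsics, pixels), "rvec" (rotation vector, rad) and "tvec" (3), from world to camera coordinates, as OpenCV has them. Camera axes: x right, y down, z forward; pixel columns grow to the right and rows downward; lengths in m; the calibration is good to about 2 mm. A picture is of the moment at which its call begins: read the wrist's pose just before it. calibration takes no time and is no camera call; for the wrist camera it gives the pose at the moment of the call.
- finish_job(): hands the job in; it is judged then, once.
The state is a dict: "t": time; "joint_positions": joint angles; "dq": joint speeds; "joint_efforts": joint torques, N m; "tool_pos": TCP position; "eef_rot": TCP orientation; "wrist_force": force on the tool from outside, world axes, zero at the start; "ft_torque": the same for the moment, N m; "opening": finger opening in m; "grip_force": force on a finger pad.
Only numpy, scipy, OpenCV 4.12 (cv2) and the standard library are available. Lean on these libraries where they do the work, as an engineer would, in place of code of your own. Each camera call takes 0.05 s, during which the arm holds its last target. There are 200 camera calls.

TASK

Lift the aluminium stage insert ring out of its slotted rack by its rim and hang it on the high J-hook of the stand: bring the rim over the hook's tip and, holding it all the while, press it gently down through the spring gate until it sits fully home on the hook's seat with the gate sprung shut above it; only then let go, leaving it hanging without swinging. Keep its index line uppermost (it may not turn by more than 20 degrees), never press on the hook with more than about 20 N, never let the ring drop, and leave the bottle, the slide box and the objective case alone.

Things in the scene. Friction and masses are not known exactly. Their poses are not given: they have to be found in the camera images.
- ring: Bare aluminium ring, 150 mm outer, 126 mm inner diameter, rim 12 mm wide radially, 10 mm thick, 0.11 to 0.18 kg. Origin at its centre; x is its axle (faces at x = +-5 mm), +z goes to a dark index line across the rim. It starts upright in the rack, z up, centre 81 mm above the table. Gripped from above across its thickness, 30 to 40 mm beside its top, it leaves the hook room beside the fingers.
- rack: Fixed grey block holding the ring upright. Base 110 x 100 x 6 mm; two walls 8 mm thick, 90 mm long in y, up to 46 mm above the table, form a slot 13 mm wide along y in which the lower part of the ring stands loosely (leaning a few degrees at most). Origin under the base centre; x across the slot, z up.
- stand: Fixed stand: white base 130 x 120 x 14 mm, steel post 14 mm thick, top 264 mm above the table. Origin at table height on the post's axis, z up. A steel J-hook, 12 mm wide in y, centred on y = 0, points along -x. Its collar is clamped at a height that differs every time and is not reported: the top of the unloaded seat lies 230 to 270 mm above the table.
- throat (a point): Where the rim's middle plane should go down, its axle along the stand's x; fixed to the stand at x = -48.5 mm, height 250 mm (the seat's middle height: the true seat is up to 20 mm higher or lower). The throat opens upwards between the shank (face at stand x = -40 mm, 28 mm above the seat) and the tip (face at x = -60 mm). Up to 3 mm off in x still enters.
- hook_tip (a point): Where the top of the upturned tip would be with the hook at middle height (stand x = -64 mm, 289 mm high; the tip is 8 mm thick). The true tip top is 39 mm above the true seat, so 269 to 309 mm above the table. The ring's inner edge must pass over it from the robot's side (-x of the stand).
- gate (a joint): Spring gate across the throat: rad, 0 = shut, 1.12 = fully pushed down. Hinged on the tip 34 mm above the seat, 21 mm long, it slopes 25 degrees down to the shank. A rim pushed down folds it against the tip; this takes about 6 to 14 N, more than the ring's weight (more still close to the tip). It springs shut once the whole rim is below it.
- seat (a joint): Sprung white pad at the bottom of the hook, on which the rim hangs: 0 = unloaded, 0.004 m = fully down, where it stops rigidly. The ring's weight alone presses it fully down. The seated ring's centre is 65 to 68 mm below the pad's unloaded top.
- bottle: Bystander: amber bottle, 60 mm diameter, 130 mm high, origin under its centre.
- slidebox: Bystander: cardboard slide box, 85 x 55 x 35 mm, origin under its centre.
- objcase: Bystander: grey round objective case, 44 mm diameter, 60 mm high, origin under its centre.
Things that resemble listed ones, but are neither listed nor needed, are in the scene too. What is shaped like the rack but purple is not meant.

How it is judged:
By the outcome, as a careful person would: the job done as asked, in the order asked, and still so for the second after the job is handed in, with the robot touching nothing.
It also fails if it takes over 72 s, if anything falls off the work surface, if the arm or the gripper's body presses on something with over 40 N, if the wrist force passes 120 N, or if a joint passes its speed limit or range.

## Working session

There is one attempt and no reset: what is moved stays moved. The work goes in short steps, Python scripts to look and compute and a tool call to move; the robot and the scene stay as the last step left them, time stands still between calls to the robot, and variables do not carry over. Pictures are saved under pics/ and viewed, at most 10 in all, crops included, and the job is handed in when it is done.

Besides the shell and the picture viewer there is one more tool, called after "Call:" as name(argument=value, ...) on one line, values as JSON. apply_moves: Moves the arm, as the interface text tells. Its arguments: {"type":"object","properties":{"steps":{"type":"array","items":{"type":"array"}},"grip":{"type":"number"}},"required":["steps"]}

```bash
mkdir -p pics; python3 - <<'E'
from bench import *
import cv2, numpy as np
for n in ("scene","top"):
    im=capture(n); cv2.imwrite(f"pics/{n}0.png",cv2.cvtColor(im,cv2.COLOR_RGB2BGR))
    c=calibration(n); print(n,np.round(c["mtx"],1).tolist(),np.round(c["rvec"],3),np.round(c["tvec"],3), np.round(-cv2.Rodrigues(np.array(c["rvec"]))[0].T@np.array(c["tvec"]).ravel(),3))
s=sense(); print(s)
E
```

```text
scene [[433.9, 0.0, 320.9], [0.0, 433.9, 204.2], [0.0, 0.0, 1.0]] [ 0.864  2.756 -0.772] [ 0.422 -0.245  1.436] [0.881 0.549 1.106]
top [[464.4, 0.0, 308.7], [0.0, 464.4, 197.6], [0.0, 0.0, 1.0]] [ 2.132 -2.116  0.189] [0.07  0.56  1.138] [0.344 0.069 1.22 ]
{'t': 0.1, 'joint_positions': array([1.10241385e+00, 2.59169220e-01, 2.08267498e-02, 1.33369969e+00,
       1.85460781e-05, 1.41818800e+00]), 'dq': array([-4.61306544e-04, -6.29380885e-04,  3.07253929e-03, -2.37729125e-05,
       -1.34289908e-03,  3.34875924e-04]), 'joint_efforts': array([ 5.14035622e-03, -5.56691372e+01,  3.45071554e+01,  1.16474752e-02,
       -1.83029606e-04,  1.82498087e-05]), 'tool_pos': array([0.17069228, 0.52257725, 0.23070422]), 'eef_rot': array([-4.93895935e-01, -3.10212271e+00,  1.85424089e-03]), 'wrist_force': array([ 0.27058077, -0.92215178, -0.17354787]), 'ft_torque': array([-0.017349  ,  0.03057686,  0.00764078]), 'grip_force': 0.0, 'opening': 0.08518894081330357}
```

View pics/scene0.png

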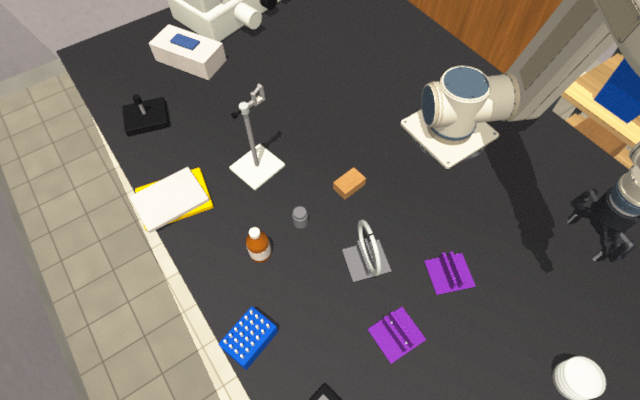

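View pics/top0.png

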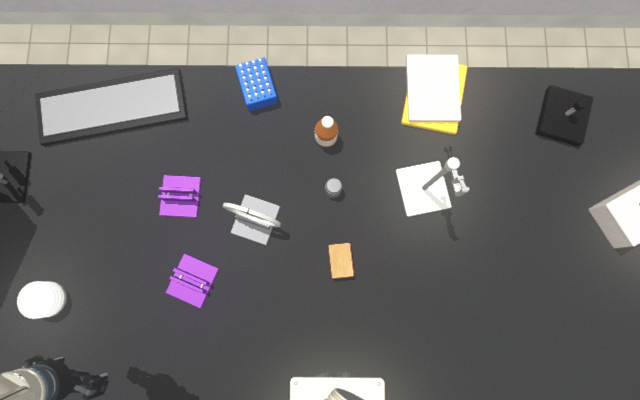

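Scene: the ring stands in the grey rack at scene (369,248) / top (252,215). The purple look-alikes are at scene (450,272) and (397,334), top (180,196) and (192,281). The white-base stand is at scene (257,165) / top (425,188), with its hook at scene (258,97) / top (460,180). The black-base stand at scene (145,112) / top (565,115) is not meant. I choose the grey rack and the white-base stand, and check them in an enlarged crop.

```bash
python3 - <<'E'
import cv2, numpy as np
s=cv2.imread("pics/scene0.png");t=cv2.imread("pics/top0.png")
def c(im,x,y,w,h): return cv2.resize(im[y:y+h,x:x+w],None,fx=5,fy=5,interpolation=cv2.INTER_CUBIC)
a=c(s,335,210,80,60);b=c(t,215,185,80,60);d=c(s,220,75,80,60);e=c(t,395,140,80,60)
cv2.imwrite("pics/m1.png",np.vstack([np.hstack([a,b]),np.hstack([d,e])]))
E
```

```text
(no output)
```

View pics/m1.png

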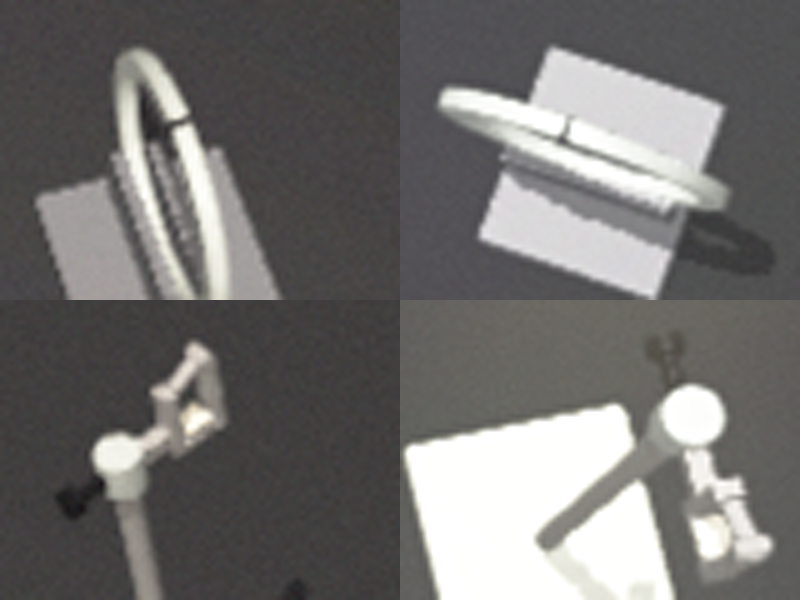

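The crop confirms it: ring with index line at scene (370,235) / top (248,211) in the grey rack. The stand's post cap is at scene (244,106) / top (453.4,163), and its hook tip at scene (260,85) / top (466.4,189). I'll triangulate these.

```bash
cat > h.py <<'E'
from bench import *
import cv2, numpy as np
def PM(c):
    R=cv2.Rodrigues(np.array(c["rvec"],float))[0]; t=np.array(c["tvec"],float).reshape(3,1); return np.array(c["mtx"])@np.hstack([R,t])
def tri(views):  # list of (P,uv)
    A=[]
    for P,(u,v) in views: A+= [u*P[2]-P[0], v*P[2]-P[1]]
    A=np.array(A); X=np.linalg.lstsq(A[:,:3],-A[:,3],rcond=None)[0]
    res=[np.round((P@np.r_[X,1])[:2]/(P@np.r_[X,1])[2]-uv,1).tolist() for P,uv in views]
    return X,res
def onz(P,uv,z):
    u,v=uv; A=np.array([u*P[2]-P[0],v*P[2]-P[1]]); return np.linalg.solve(A[:,:2],-A[:,3]-A[:,2]*z)
E
python3 - <<'E'
from h import *
S=PM(calibration("scene"));T=PM(calibration("top"))
o=lambda x0,y0,u,v:(x0+(u+.5)/5-.5,y0+(v+.5)/5-.5)
A=lambda u,v:o(335,210,u,v);B=lambda u,v:o(215,185,u-400,v);D=lambda u,v:o(220,75,u,v-300);E=lambda u,v:o(395,140,u-400,v-300)
for n,a,b in [("index",A(178,123),B(567,130)),("post",D(120,455),E(692,415)),("tip",D(202,350),E(757,547)),("pad",D(196,422),E(713,535))]:
    X,r=tri([(S,a),(T,b)]);print(n,np.round(X,4),r)
rc=np.array([onz(T,B(*p),.006) for p in [(553,47),(723,105),(657,298),(480,240)]]);print("rack",rc.round(3).tolist(),rc.mean(0))
print(np.linalg.norm(rc-np.roll(rc,1,0),axis=1), [np.degrees(np.arctan2(*(b-a)[::-1])) for a,b in zip(rc,np.roll(rc,-1,0))])
# ring ends top view: outline extreme at mid height .081
for p in [(438,95),(730,195)]: print(onz(T,B(*p),.081))
# stand base corners by threshold in top
t=cv2.imread("pics/top0.png")[150:230,385:460]; g=t.min(2)>140
c=max(cv2.findContours(g.astype(np.uint8),0,2)[0],key=cv2.contourArea)
q=cv2.boxPoints(cv2.minAreaRect(c))+[385,150];print(q.tolist())
w=np.array([onz(T,p,.014) for p in q]);print(w.round(3).tolist(),w.mean(0),np.linalg.norm(w-np.roll(w,1,0),axis=1))
E
```

```text
index [0.5098 0.2133 0.1557] [[0.9, 0.2], [0.6, -0.6]]
post [ 0.5955 -0.2288  0.2754] [[0.3, 0.1], [0.3, -0.3]]
tip [ 0.5336 -0.2437  0.3026] [[0.3, 0.1], [0.2, -0.2]]
pad [ 0.5465 -0.2388  0.2626] [[0.1, 0.0], [0.1, -0.1]]
rack [[0.576, 0.244], [0.546, 0.153], [0.443, 0.185], [0.473, 0.279]] [0.50940134 0.2154057 ]
[0.10913531 0.09620937 0.10743885 0.09824938] [np.float64(-108.57428345791794), np.float64(162.3994665917748), np.float64(72.42402816984738), np.float64(-18.67888955445879)]
[0.5371018  0.28981841]
[0.48807868 0.14341154]
[[394.79271030426025, 169.0199489593506], [439.6417999267578, 158.14743614196777], [451.47875213623047, 206.97483825683594], [406.6296615600586, 217.84735107421875]]
[[0.645, -0.154], [0.676, -0.275], [0.544, -0.301], [0.514, -0.182]] [ 0.59494796 -0.22803175] [0.13415388 0.12476289 0.13480622 0.12233019]
```

Measurements check out:
- **Ring:** index height 0.156 as expected, rack centre (0.509, 0.215), axle yaw about -18.3°.
- **Stand:** axis (0.595, -0.228), tip 63.8 mm from the post at 0.303 high, so the seat is about 0.264. Stand yaw is about 13°.

I'll move above the ring, 32 mm to +y beside its top.

Call:
apply_moves(steps=[[[-0.038, -0.01415, 0], [0, 0, 0]], [[-0.038, -0.01415, 0], [0, 0, 0]], [[-0.038, -0.01415, 0], [0, 0, 0]], [[-0.038, -0.01415, 0], [0, 0, 0]], [[-0.038, -0.01415, 0], [0, 0, 0]], [[-0.038, -0.01415, 0], [0, 0, 0]], [[-0.038, -0.01415, 0], [0, 0, 0]], [[-0.038, -0.01415, 0], [0, 0, 0]], [[-0.038, -0.01415, 0], [0, 0, 0]], [[-0.038, -0.01415, 0], [0, 0, 0]], [[-0.038, -0.01415, 0], [0, 0, 0]], [[0, 0, 0], [0, 0, 0.175]], [[0, 0, 0], [0, 0, 0.175]], [[0, 0, 0], [0, 0, 0.175]], [[0, 0, 0], [0, 0, 0.175]], [[0, 0, 0], [0, 0, 0.175]], [[0, 0, 0], [0, 0, 0.175]], [[0, 0, 0], [0, 0, 0.175]], [[0, 0, 0], [0, 0, 0.175]], [[0, 0, 0], [0, 0, 0.175]]])

```text
t: 2.6
tool_pos: [0.5197, 0.245, 0.2309]
eef_rot: [-2.552, -1.832, 0.001]
wrist_force: [0.6, -0.4, -0.7]
opening: 0.0859
grip_force: 0.0
```

```bash
python3 - <<'E'
from h import *
im=capture("wrist"); cv2.imwrite("pics/w1.png",cv2.cvtColor(im,cv2.COLOR_RGB2BGR))
s=sense(); print(s["tool_pos"],np.round(cv2.Rodrigues(s["eef_rot"])[0],3))
P=PM(calibration("wrist")); np.save("w1P.npy",P)
c=np.array([.5096,.2145,.081]);a=np.radians(-18.3);y=np.array([-np.sin(a),np.cos(a),0])
for q in [c+[0,0,.075], c+.032*y+[0,0,.068], c-.06*y+[0,0,.045]]:
    p=P@np.r_[q,1];print(p[:2]/p[2])
E
```

```text
[0.5196614  0.24498069 0.23086808] [[ 0.328  0.945 -0.001]
 [ 0.945 -0.328 -0.   ]
 [-0.    -0.001 -1.   ]]
[323.0144182 246.5586628]
[322.3238963  200.95070635]
[324.21577375 294.14400764]
```

View pics/w1.png

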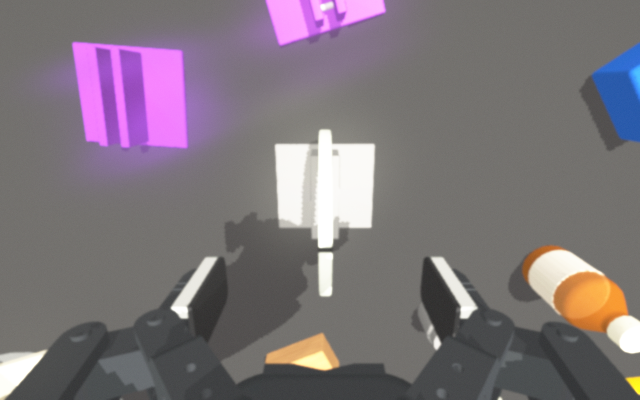

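The wrist view shows the ring edge-on and vertical at column 325, index line at (325,249) against a predicted (323,246.6). It is about 1.5 mm off towards tool +y, with the yaw aligned. I'll correct, descend and grip.

Call:
apply_moves(steps=[[[0, 0.0015, 0.015], [0, 0, 0]], [[0, 0, 0.02], [0, 0, 0]], [[0, 0, 0.02], [0, 0, 0]], [[0, 0, 0.02], [0, 0, 0]], [[0, 0, 0.02], [0, 0, 0]], [[0, 0, 0.012], [0, 0, 0]], [[0, 0, 0], [0, 0, 0]], [[0, 0, 0], [0, 0, 0]]])

```text
t: 3.65
tool_pos: [0.5215, 0.2446, 0.1247]
eef_rot: [2.546, 1.84, 0.001]
wrist_force: [-0.2, 0.1, -0.3]
opening: 0.0855
grip_force: 0.0
```

Call:
apply_moves(steps=[[[0, 0, 0], [0, 0, 0]], [[0, 0, 0], [0, 0, 0]], [[0, 0, 0], [0, 0, 0]], [[0, 0, 0], [0, 0, 0]], [[0, 0, 0], [0, 0, 0]], [[0, 0, 0], [0, 0, 0]], [[0, 0, 0], [0, 0, 0]], [[0, 0, 0], [0, 0, 0]], [[0, 0, 0], [0, 0, 0]], [[0, 0, 0], [0, 0, 0]]], grip=255)

```text
t: 4.9
tool_pos: [0.5213, 0.2446, 0.1244]
eef_rot: [2.547, 1.839, 0.0]
wrist_force: [-0.8, 1.4, 4.9]
opening: 0.0086
grip_force: 58.7
```

Call:
apply_moves(steps=[[[0, 0, -0.005], [0, 0, 0]], [[0, 0, -0.01], [0, 0, 0]], [[0, 0, -0.018], [0, 0, 0]], [[0, 0, -0.018], [0, 0, 0]], [[0, 0, -0.018], [0, 0, 0]], [[0, 0, -0.018], [0, 0, 0]], [[0, 0, -0.018], [0, 0, 0]], [[0, 0, -0.018], [0, 0, 0]], [[0, 0, -0.018], [0, 0, 0]], [[0, 0, -0.018], [0, 0, 0]], [[0, 0, -0.018], [0, 0, 0]], [[0, 0, -0.005], [0, 0, 0]], [[0, 0, 0], [0, 0, 0]], [[0, 0, 0], [0, 0, 0]]])

```text
t: 6.65
tool_pos: [0.521, 0.2445, 0.3055]
eef_rot: [-2.547, -1.839, 0.002]
wrist_force: [0.2, 0.4, -1.7]
opening: 0.0088
grip_force: 58.5
```

```bash
python3 - <<'E'
from h import *
s=sense();R=cv2.Rodrigues(s["eef_rot"])[0];p=s["tool_pos"]
# pre-approach: ring centre 110 mm before throat along stand -x, stand yaw 13
a=np.radians(13);X=np.array([np.cos(a),np.sin(a)]);Y=np.array([-X[1],X[0]])
th=np.array([.5952,-.2285])-.0485*X
pre=th-.11*X+.0335*Y
d=np.r_[pre-p[:2],0]
print(p,s["wrist_force"],s["opening"],pre,np.round(R.T@d,4),"yaw y",np.degrees(np.arctan2(R[1,1],R[0,1])))
E
```

```text
[0.52099377 0.24448067 0.30554819] [ 0.19057155  0.41030165 -1.73969407] 0.008766088486618005 [ 0.43322648 -0.23151334] [-4.794e-01  6.640e-02  3.000e-04] yaw y -18.33494991753426
```

Call:
apply_moves(steps=[[[-0.02, 0, 0], [0, 0, 0]], [[-0.035, 0, 0], [0, 0, 0]], [[-0.045, 0.0083, 0], [0, 0, 0]], [[-0.045, 0.0083, 0], [0, 0, 0]], [[-0.045, 0.0083, 0], [0, 0, 0]], [[-0.045, 0.0083, 0], [0, 0, 0]], [[-0.045, 0.0083, 0], [0, 0, 0]], [[-0.045, 0.0083, 0], [0, 0, 0]], [[-0.045, 0.0083, 0], [0, 0, 0]], [[-0.045, 0.0083, 0], [0, 0, 0]], [[-0.035, 0, 0], [0, 0, 0]], [[-0.02, 0, 0], [0, 0, 0]], [[-0.0094, 0, 0], [0, 0, 0]], [[0, 0, 0], [0, 0, -0.1]], [[0, 0, 0], [0, 0, -0.13]], [[0, 0, 0], [0, 0, -0.13]], [[0, 0, 0], [0, 0, -0.13]], [[0, 0, 0], [0, 0, -0.056]], [[0, 0, 0], [0, 0, 0]], [[0, 0, 0], [0, 0, 0]]])

```text
t: 9.15
tool_pos: [0.4333, -0.2311, 0.3063]
eef_rot: [-1.958, -2.457, -0.0]
wrist_force: [0.5, 0.2, -1.4]
opening: 0.0086
grip_force: 58.5
```

```bash
python3 - <<'E'
from h import *
s=sense();R=cv2.Rodrigues(s["eef_rot"])[0]; P=PM(calibration("wrist")); np.save("w2P.npy",P)
im=capture("wrist"); cv2.imwrite("pics/w2.png",cv2.cvtColor(im,cv2.COLOR_RGB2BGR))
print(s["tool_pos"],"yaw",np.degrees(np.arctan2(R[1,1],R[0,1])),s["opening"])
for q in [(.5336,-.2437,.3026),(.5955,-.2288,.2754)]:
    p=P@np.r_[q,1];print(p[:2]/p[2])
E
```

```text
[ 0.43331734 -0.23111067  0.30625345] yaw 12.892094620566668 0.00857170713127238
[508.52909576 313.45151154]
[592.53432344 282.7722271 ]
```

View pics/w2.png

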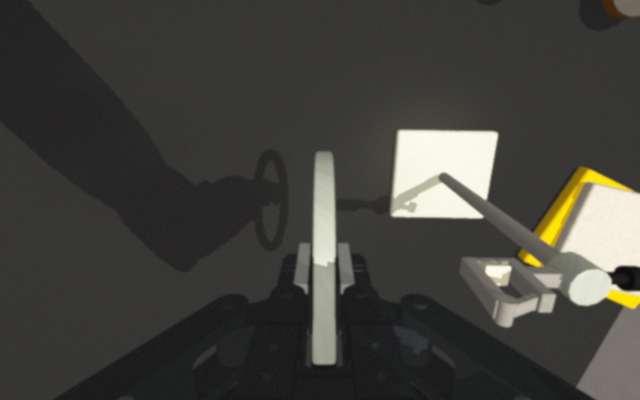

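The wrist view shows the ring gripped at column 324, with the hook to its right: tip near (505,318), pad (497,270), post cap (583,285). I'll enlarge this, and check the held ring in the scene camera.

```bash
python3 - <<'E'
from h import *
im=cv2.cvtColor(capture("scene"),cv2.COLOR_RGB2BGR); cv2.imwrite("pics/s2.png",im)
P=PM(calibration("scene"));p=P@np.r_[.44,-.26,.28,1];u,v=(p[:2]/p[2]).astype(int);print(u,v)
w=cv2.imread("pics/w2.png")
x0,y0=max(u-80,0),max(v-50,0);print(x0,y0)
f=lambda i:cv2.resize(i,(800,300),interpolation=cv2.INTER_CUBIC)
cv2.imwrite("pics/m2.png",np.vstack([cv2.resize(w[245:330,440:630],(800,358),interpolation=cv2.INTER_CUBIC),cv2.resize(im[y0:y0+60,x0:x0+200],(800,240),interpolation=cv2.INTER_CUBIC)]))
E
```

```text
287 73
207 23
```

View pics/m2.png

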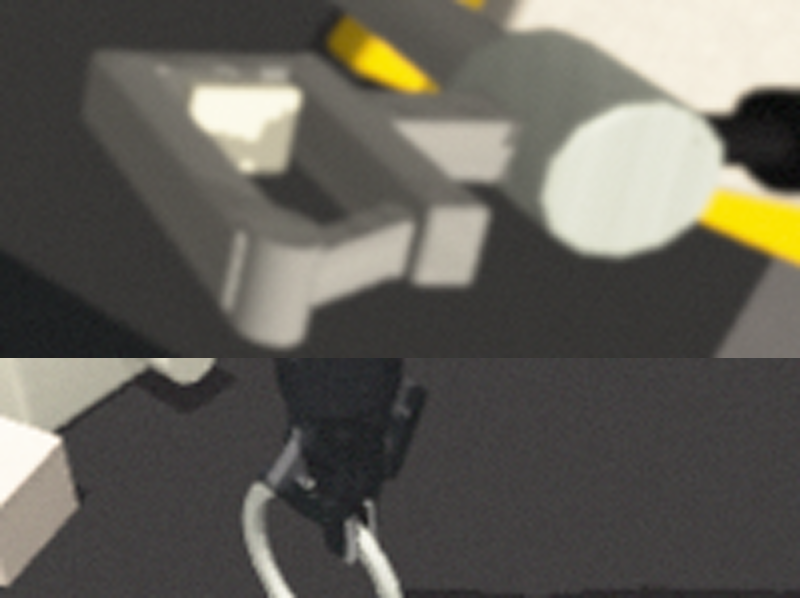

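Call:
apply_moves(steps=[[[0, 0.01, 0], [0, 0, 0]], [[0, 0.02, 0], [0, 0, 0]], [[0, 0.01, 0], [0, 0, 0]], [[0, 0, 0], [0, 0, 0]], [[0, 0, 0], [0, 0, 0]]])

```text
t: 9.88
tool_pos: [0.4724, -0.2223, 0.3061]
eef_rot: [-1.956, -2.458, 0.0]
wrist_force: [0.4, 0.0, -1.4]
opening: 0.0089
grip_force: 58.5
```

```bash
python3 - <<'E'
from h import *
s=sense();R=cv2.Rodrigues(s["eef_rot"])[0]; P=PM(calibration("wrist")); np.save("w3P.npy",P)
im=cv2.cvtColor(capture("wrist"),cv2.COLOR_RGB2BGR); cv2.imwrite("pics/w3.png",im)
print(s["tool_pos"],"yaw",np.degrees(np.arctan2(R[1,1],R[0,1])))
pr=lambda q:(P@np.r_[q,1])[:2]/(P@np.r_[q,1])[2]
for q in [(.5336,-.2437,.3026),(.5955,-.2288,.2754)]: print(pr(q))
for dx,dz in [(-.0335,.0315),(-.0335,.0195),(-.0335+.075,-.0435),(0,.0243),(-.0335-.06,.0015)]: print("ring",dx,dz,pr(s["tool_pos"]+R@[dx,0,-dz]))
cv2.imwrite("pics/m3.png",cv2.resize(im[230:380,300:560],None,fx=3,fy=3,interpolation=cv2.INTER_CUBIC))
E
```

```text
[ 0.47242702 -0.22230599  0.30611983] yaw 12.972829388881456
[430.56162988 313.62492256]
[524.74586675 283.05731956]
ring -0.0335 0.0315 [323.8090817  365.91106102]
ring -0.0335 0.0195 [323.80643386 344.68095872]
ring 0.041499999999999995 -0.0435 [323.76003266 152.29788524]
ring 0 0.0243 [323.78525266 285.71662124]
ring -0.0935 0.0015 [323.83254253 409.24392067]
```

View pics/m3.png

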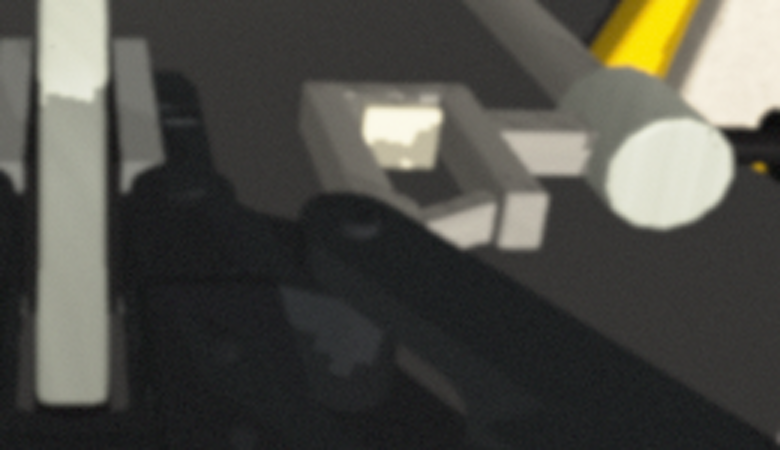

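The crop shows the ring plane at column 324 and its top edge at row 365 as predicted, so it sits upright in the grip. The cap is at (523,288) and the shank top at (474,303). I'll triangulate from both wrist views.

```bash
python3 - <<'E'
from h import *
S=PM(calibration("scene"));T=PM(calibration("top"));A=np.load("w2P.npy");B=np.load("w3P.npy")
k=800/190
a=lambda u,v:(440+(u+.5)/k-.5,245+(v+.5)/k-.5); b=lambda u,v:(300+(u+.5)/3-.5,230+(v+.5)/3-.5)
o=lambda x0,y0,u,v:(x0+(u+.5)/5-.5,y0+(v+.5)/5-.5)
D=lambda u,v:o(220,75,u,v-300);E=lambda u,v:o(395,140,u-400,v-300)
F={"cap":(a(632,180),b(670,173),D(120,455),E(692,415)),
"shank":(a(452,246),b(523,221),D(163,393),E(733,490)),
"pad":(a(246,125),b(403,136),D(196,422),E(713,535)),
"tip":(a(280,300),None,D(202,350),E(757,547))}
for n,(p,q,r,t) in F.items():
    if q: X,e=tri([(A,p),(B,q)]);print(n,"wrist",X.round(4),e)
    X,e=tri([(M,m) for M,m in zip((A,B,S,T),(p,q,r,t)) if m]);print(n,"all",X.round(4),e)
    for z in ((.275,) if n=="cap" else ()): print(onz(A,p,z),onz(B,q,z))
E
```

```text
cap wrist [ 0.5973 -0.2328  0.2734] [[0.0, -0.2], [-0.0, 0.2]]
cap all [ 0.5955 -0.2302  0.2749] [[1.1, -3.1], [0.3, -2.8], [0.1, -0.1], [0.8, -0.2]]
[ 0.59573192 -0.23222627] [ 0.59598848 -0.23194051]
shank wrist [ 0.5609 -0.2396  0.291 ] [[-0.0, 0.0], [0.0, -0.0]]
shank all [ 0.5606 -0.2394  0.291 ] [[-0.4, -0.4], [-0.5, -0.4], [0.5, 0.1], [0.4, -0.6]]
pad wrist [ 0.5475 -0.2415  0.2635] [[0.0, 0.3], [-0.0, -0.3]]
pad all [ 0.5467 -0.2394  0.2636] [[0.1, -2.8], [-0.1, -3.3], [-0.1, -0.3], [0.5, -0.3]]
tip all [ 0.5334 -0.2443  0.3022] [[1.2, -2.1], [0.2, 0.0], [0.5, -0.1]]
```

Heights and offsets agree:
- **Seat height:** shank top 0.291, pad 0.2635 and tip 0.302 all give a seat at about 0.263.
- **Offsets from the post:** shank -36 mm, pad -49.5 mm, tip -63.6 mm along stand x, all as described.

The throat is at (0.5484, -0.242). The inner rim clears the tip by about 23 mm, so I'll move in over it.

Call:
apply_moves(steps=[[[-0.0028, 0.006, 0], [0, 0, 0]], [[0, 0.011, 0], [0, 0, 0]], [[0, 0.011, 0], [0, 0, 0]], [[0, 0.011, 0], [0, 0, 0]], [[0, 0.011, 0], [0, 0, 0]], [[0, 0.011, 0], [0, 0, 0]], [[0, 0.0087, 0], [0, 0, 0]], [[0, 0, 0], [0, 0, 0]], [[0, 0, 0], [0, 0, 0]]])

```text
t: 11.05
tool_pos: [0.5408, -0.2095, 0.3063]
eef_rot: [-1.957, -2.458, 0.0]
wrist_force: [-0.2, -0.3, -1.9]
opening: 0.0089
grip_force: 58.5
```

```bash
python3 - <<'E'
from h import *
s=sense();R=cv2.Rodrigues(s["eef_rot"])[0]
print(s["tool_pos"],s["wrist_force"],s["ft_torque"],"yaw",np.degrees(np.arctan2(R[1,1],R[0,1])),"tool-frame err",R.T@(np.array([.5409,-.2095,.306])-s["tool_pos"]))
out=[]
for n in("scene","top"):
    im=cv2.cvtColor(capture(n),cv2.COLOR_RGB2BGR);P=PM(calibration(n));p=P@np.r_[.548,-.242,.28,1];u,v=(p[:2]/p[2]).astype(int);print(n,u,v)
    x0,y0=max(u-40,0),max(v-40,0);print(x0,y0);out.append(cv2.resize(im[y0:y0+80,x0:x0+80],(400,400),interpolation=cv2.INTER_CUBIC))
cv2.imwrite("pics/m4.png",np.hstack(out))
E
```

```text
[ 0.54084404 -0.20952792  0.30627782] [-0.20266984 -0.26510164 -1.88553515] [ 0.0945646  -0.01687418  0.03892917] yaw 12.949689824734861 tool-frame err [1.46564923e-05 6.08441686e-05 2.77812771e-04]
scene 256 93
216 53
top 461 184
421 144
```

View pics/m4.png

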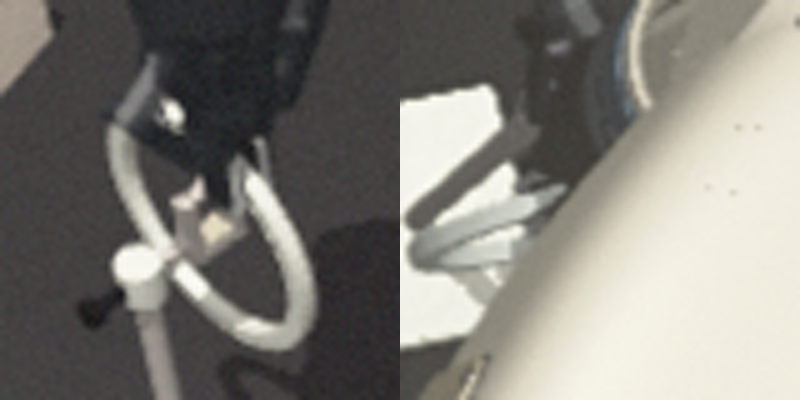

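In the scene view the hook (tip near crop (190,190), pad (215,230)) lies inside the ring's hole, below the rim. I'll lower to just above the gate.

Call:
apply_moves(steps=[[[0, 0, 0.005], [0, 0, 0]], [[0, 0, 0.007], [0, 0, 0]], [[0, 0, 0.005], [0, 0, 0]], [[0, 0, 0.003], [0, 0, 0]], [[0, 0, 0.003], [0, 0, 0]], [[0, 0, 0.003], [0, 0, 0]], [[0, 0, 0.002], [0, 0, 0]], [[0, 0, 0], [0, 0, 0]]])

```text
t: 12.15
tool_pos: [0.541, -0.2095, 0.2782]
eef_rot: [-1.957, -2.458, 0.0]
wrist_force: [-0.4, 0.4, -1.8]
opening: 0.0088
grip_force: 58.5
```

Call:
apply_moves(steps=[[[0, 0, 0.0015], [0, 0, 0]], [[0, 0, 0.0015], [0, 0, 0]], [[0, 0, 0.0015], [0, 0, 0]], [[0, 0, 0], [0, 0, 0]]])

```text
t: 12.65
tool_pos: [0.5415, -0.2098, 0.2751]
eef_rot: [1.955, 2.455, 0.001]
wrist_force: [-0.4, 2.3, 8.4]
opening: 0.0089
grip_force: 59.9
```

Call:
apply_moves(steps=[[[0, 0, 0.0015], [0, 0, 0]], [[0, 0, 0.0015], [0, 0, 0]], [[0, 0, 0], [0, 0, 0]]])

```text
t: 13.02
tool_pos: [0.5419, -0.2098, 0.2722]
eef_rot: [1.954, 2.455, 0.002]
wrist_force: [2.3, -0.7, 7.7]
opening: 0.0088
grip_force: 59.8
```

Gate contact at about 10 N. I'll continue gently.

Call:
apply_moves(steps=[[[0, 0, 0.0015], [0, 0, 0]], [[0, 0, 0.0015], [0, 0, 0]], [[0, 0, 0], [0, 0, 0]]])

```text
t: 13.4
tool_pos: [0.5421, -0.2097, 0.2691]
eef_rot: [1.954, 2.455, 0.002]
wrist_force: [4.5, 0.6, 5.5]
opening: 0.0088
grip_force: 59.6
```

```bash
python3 - <<'E'
from h import *
s=sense();R=cv2.Rodrigues(s["eef_rot"])[0]
print(s["tool_pos"],s["wrist_force"],s["ft_torque"],R.round(4).tolist(),"err",R.T@(np.array([.5409,-.2095,s["tool_pos"][2]])-s["tool_pos"]))
E
```

```text
[ 0.54213286 -0.20973764  0.26906534] [4.50029645 0.58043995 5.53025392] [-0.0368662  -0.78968037  0.20147718] [[-0.2246, 0.9745, 0.0039], [0.9745, 0.2246, -0.0014], [-0.0022, 0.0035, -1.0]] err [ 5.08416532e-04 -1.14800448e-03 -5.08907027e-06]
```

Call:
apply_moves(steps=[[[0, 0, 0.0015], [0, 0, 0]], [[0, 0, 0.0015], [0, 0, 0]], [[0, 0, 0.0015], [0, 0, 0]], [[0, 0, 0], [0, 0, 0]]])

```text
t: 13.9
tool_pos: [0.5418, -0.2097, 0.264]
eef_rot: [1.955, 2.456, 0.001]
wrist_force: [5.1, 0.4, 4.2]
opening: 0.0087
grip_force: 59.3
```

Call:
apply_moves(steps=[[[0, 0, 0.0015], [0, 0, 0]], [[0, 0, 0.0015], [0, 0, 0]], [[0, 0, 0.0015], [0, 0, 0]], [[0, 0, 0], [0, 0, 0]]])

```text
t: 14.4
tool_pos: [0.541, -0.2094, 0.2583]
eef_rot: [-1.956, -2.457, -0.0]
wrist_force: [4.7, 1.0, -0.3]
opening: 0.0089
grip_force: 58.9
```

Call:
apply_moves(steps=[[[0, 0, 0.0015], [0, 0, 0]], [[0, 0, 0.0015], [0, 0, 0]], [[0, 0, 0.0015], [0, 0, 0]], [[0, 0, 0], [0, 0, 0]]])

```text
t: 14.9
tool_pos: [0.5409, -0.2095, 0.2539]
eef_rot: [-1.956, -2.457, -0.0]
wrist_force: [5.0, 0.9, -0.7]
opening: 0.0089
grip_force: 58.7
```

Call:
apply_moves(steps=[[[0, 0, 0.0015], [0, 0, 0]], [[0, 0, 0.0015], [0, 0, 0]], [[0, 0, 0.0015], [0, 0, 0]], [[0, 0, 0], [0, 0, 0]]])

```text
t: 15.4
tool_pos: [0.5409, -0.2095, 0.2495]
eef_rot: [-1.957, -2.457, 0.0]
wrist_force: [4.8, 1.1, 0.7]
opening: 0.0088
grip_force: 58.8
```

Call:
apply_moves(steps=[[[0, 0, 0.001], [0, 0, 0]], [[0, 0, 0.001], [0, 0, 0]], [[0, 0, 0.001], [0, 0, 0]], [[0, 0, 0], [0, 0, 0]]])

```text
t: 15.9
tool_pos: [0.5405, -0.2096, 0.2464]
eef_rot: [-1.956, -2.457, 0.001]
wrist_force: [0.2, 0.4, -1.6]
opening: 0.0088
grip_force: 58.9
```

Call:
apply_moves(steps=[[[0, 0, 0.001], [0, 0, 0]], [[0, 0, 0.001], [0, 0, 0]], [[0, 0, 0], [0, 0, 0]]])

```text
t: 16.27
tool_pos: [0.5409, -0.2095, 0.2447]
eef_rot: [-1.957, -2.458, 0.0]
wrist_force: [0.2, 0.2, -0.2]
opening: 0.0089
grip_force: 58.9
```

The gate has sprung shut (side force gone) and the seat spring is starting to load. I'll go down to the stop in 0.7 mm steps.

Call:
apply_moves(steps=[[[0, 0, 0.0007], [0, 0, 0]], [[0, 0, 0.0007], [0, 0, 0]], [[0, 0, 0], [0, 0, 0]]])

```text
t: 16.65
tool_pos: [0.541, -0.2096, 0.2434]
eef_rot: [1.957, 2.458, -0.0]
wrist_force: [-0.4, 0.2, -1.7]
opening: 0.0089
grip_force: 58.9
```

Call:
apply_moves(steps=[[[0, 0, 0.0007], [0, 0, 0]], [[0, 0, 0.0007], [0, 0, 0]], [[0, 0, 0], [0, 0, 0]]])

```text
t: 17.02
tool_pos: [0.541, -0.2096, 0.2419]
eef_rot: [-1.957, -2.458, 0.0]
wrist_force: [-0.3, 0.4, -0.6]
opening: 0.0087
grip_force: 58.9
```

Call:
apply_moves(steps=[[[0, 0, 0.0007], [0, 0, 0]], [[0, 0, 0.0007], [0, 0, 0]], [[0, 0, 0], [0, 0, 0]]])

```text
t: 17.4
tool_pos: [0.541, -0.2095, 0.2405]
eef_rot: [-1.957, -2.458, 0.0]
wrist_force: [0.3, -0.8, -0.3]
opening: 0.0088
grip_force: 58.9
```

Call:
apply_moves(steps=[[[0, 0, 0.0007], [0, 0, 0]], [[0, 0, 0], [0, 0, 0]]])

```text
t: 17.65
tool_pos: [0.541, -0.2095, 0.2398]
eef_rot: [-1.957, -2.458, -0.0]
wrist_force: [-0.7, 0.7, -1.5]
opening: 0.0085
grip_force: 58.9
```

Call:
apply_moves(steps=[[[0, 0, 0.0007], [0, 0, 0]], [[0, 0, 0], [0, 0, 0]]])

```text
t: 17.9
tool_pos: [0.541, -0.2096, 0.2394]
eef_rot: [1.956, 2.457, 0.0]
wrist_force: [0.0, 0.8, -0.5]
opening: 0.0088
grip_force: 59.2
```

Call:
apply_moves(steps=[[[0, 0, 0.0007], [0, 0, 0]], [[0, 0, 0], [0, 0, 0]]])

```text
t: 18.15
tool_pos: [0.5411, -0.2096, 0.2389]
eef_rot: [1.956, 2.457, 0.0]
wrist_force: [-1.6, 0.5, 4.4]
opening: 0.0089
grip_force: 59.8
```

Call:
apply_moves(steps=[[[0, 0, 0.0007], [0, 0, 0]], [[0, 0, 0], [0, 0, 0]]])

```text
t: 18.4
tool_pos: [0.5411, -0.2096, 0.2386]
eef_rot: [1.956, 2.457, 0.0]
wrist_force: [-1.5, 2.4, 8.0]
opening: 0.0091
grip_force: 60.3
```

The stop is at TCP 0.239, as predicted. I'll relieve the pressure slightly and check with the wrist and scene cameras before release.

Call:
apply_moves(steps=[[[0, 0, -0.001], [0, 0, 0]], [[0, 0, 0], [0, 0, 0]], [[0, 0, 0], [0, 0, 0]]])

```text
t: 18.77
tool_pos: [0.541, -0.2096, 0.2389]
eef_rot: [1.957, 2.458, 0.0]
wrist_force: [-0.7, 0.9, 5.0]
opening: 0.0087
grip_force: 59.8
```

```bash
python3 - <<'E'
from h import *
s=sense();print(s["tool_pos"],s["wrist_force"])
w=cv2.cvtColor(capture("wrist"),cv2.COLOR_RGB2BGR); im=cv2.cvtColor(capture("scene"),cv2.COLOR_RGB2BGR)
a=cv2.resize(w[220:380,260:420],(400,400),interpolation=cv2.INTER_CUBIC);b=cv2.resize(im[60:140,216:296],(400,400),interpolation=cv2.INTER_CUBIC)
cv2.imwrite("pics/m5.png",np.hstack([a,b]))
E
```

```text
[ 0.54104079 -0.20957763  0.23888662] [-0.72929022  0.90194458  5.00663549]
```

View pics/m5.png

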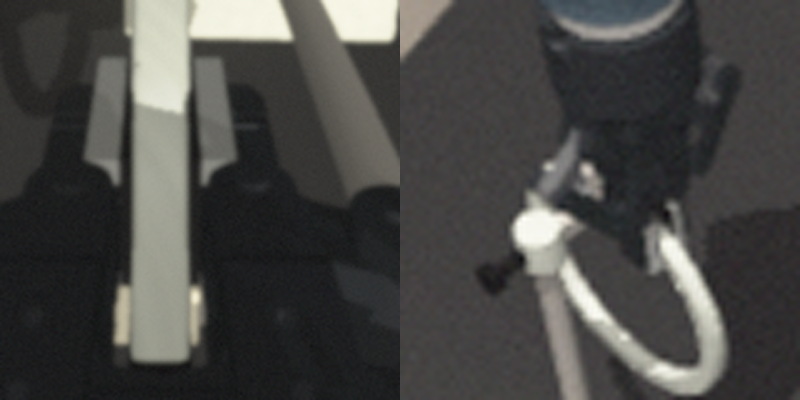

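The wrist crop shows the ring's top edge still at row 365, so it has not slipped, and the beige pad peeks out on both sides right under the rim: it is seated. I'll ease off the remaining load and open part way.

Call:
apply_moves(steps=[[[0, 0, -0.0006], [0, 0, 0]], [[0, 0, 0], [0, 0, 0]], [[0, 0, 0], [0, 0, 0]]])

```text
t: 19.25
tool_pos: [0.541, -0.2095, 0.2392]
eef_rot: [-1.957, -2.458, 0.0]
wrist_force: [-0.4, -0.1, 2.1]
opening: 0.0088
grip_force: 59.5
```

Call:
apply_moves(steps=[[[0, 0, 0], [0, 0, 0]], [[0, 0, 0], [0, 0, 0]], [[0, 0, 0], [0, 0, 0]], [[0, 0, 0], [0, 0, 0]], [[0, 0, 0], [0, 0, 0]], [[0, 0, 0], [0, 0, 0]]], grip=140)

```text
t: 20.0
tool_pos: [0.541, -0.2096, 0.2394]
eef_rot: [-1.957, -2.458, -0.0]
wrist_force: [1.2, -0.5, 0.2]
opening: 0.0384
grip_force: 0.0
```

Released at 38 mm opening with no contact force. I'll retreat straight up slowly, then back towards the robot.

Call:
apply_moves(steps=[[[0, 0, -0.005], [0, 0, 0]], [[0, 0, -0.008], [0, 0, 0]], [[0, 0, -0.01], [0, 0, 0]], [[0, 0, -0.012], [0, 0, 0]], [[0, 0, -0.015], [0, 0, 0]], [[0, 0, -0.015], [0, 0, 0]], [[0, 0, -0.015], [0, 0, 0]], [[0, 0, -0.015], [0, 0, 0]], [[0, 0, -0.015], [0, 0, 0]], [[0, 0, 0], [0, 0, 0]]])

```text
t: 21.25
tool_pos: [0.5413, -0.2097, 0.3509]
eef_rot: [1.955, 2.456, 0.001]
wrist_force: [0.5, -0.6, -1.0]
opening: 0.0385
grip_force: 0.0
```

Call:
apply_moves(steps=[[[0.01, -0.01, 0], [0, 0, 0]], [[0.02, -0.02, 0], [0, 0, 0]], [[0.03, -0.02, 0], [0, 0, 0]], [[0.03, -0.02, 0], [0, 0, 0]], [[0.03, -0.02, 0], [0, 0, 0]], [[0.03, 0, 0], [0, 0, 0]], [[0.02, 0, 0], [0, 0, 0]], [[0, 0, 0], [0, 0, 0]], [[0, 0, 0], [0, 0, 0]], [[0, 0, 0], [0, 0, 0]]])

```text
t: 22.5
tool_pos: [0.4154, -0.0646, 0.3491]
eef_rot: [-1.957, -2.457, 0.0]
wrist_force: [0.2, 0.5, -0.1]
opening: 0.0387
grip_force: 0.0
```

```bash
python3 - <<'E'
from h import *
o=[]
for n in("scene","top"):
    im=cv2.cvtColor(capture(n),cv2.COLOR_RGB2BGR);P=PM(calibration(n));p=P@np.r_[.548,-.242,.24,1];u,v=(p[:2]/p[2]).astype(int)
    x0,y0=max(u-40,0),max(v-40,0);print(n,x0,y0);o.append(im[y0:y0+80,x0:x0+80])
    c=(.5484,-.242,.1968);print([((P@np.r_[np.add(c,d),1])[:2]/(P@np.r_[np.add(c,d),1])[2]).round(1).tolist() for d in [(0,0,.075),(0,0,-.075),(-.0167,.0731,0),(.0167,-.0731,0)]])
cv2.imwrite("pics/m6.png",cv2.resize(np.hstack(o),(800,400),interpolation=cv2.INTER_CUBIC))
import time
a=capture("scene").astype(int);[capture("top") for _ in range(6)];b=capture("scene").astype(int);print("diff",abs(a-b)[60:140,216:296].mean(),sense()["t"])
E
```

```text
scene 218 64
[[257.3, 96.1], [264.1, 133.3], [279.7, 129.5], [242.8, 102.5]]
top 415 147
[[460.2, 184.7], [440.4, 197.7], [417.2, 198.8], [481.8, 184.6]]
diff 2.2572395833333334 23.0
```

View pics/m6.png

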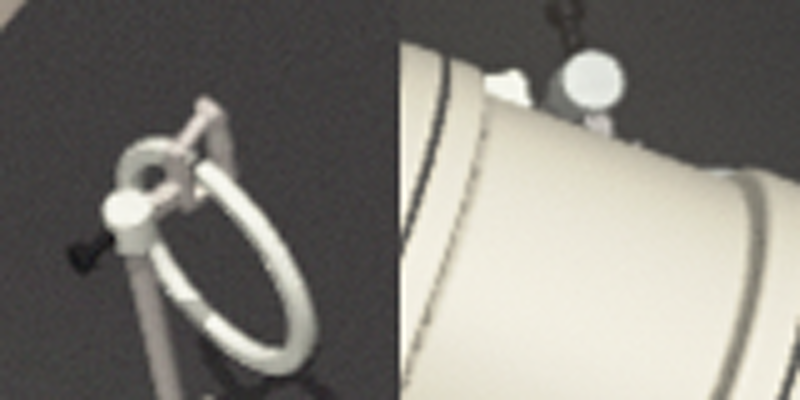

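The scene crop shows the ring hanging on the hook's seat with the gate bar closed above the rim, crop (205,105) to (180,150). The gripper is well clear. I'll let it settle for a second, compare with a static background patch for motion, and hand in.

Call:
apply_moves(steps=[[[0, 0, 0], [0, 0, 0]], [[0, 0, 0], [0, 0, 0]], [[0, 0, 0], [0, 0, 0]], [[0, 0, 0], [0, 0, 0]], [[0, 0, 0], [0, 0, 0]], [[0, 0, 0], [0, 0, 0]], [[0, 0, 0], [0, 0, 0]], [[0, 0, 0], [0, 0, 0]], [[0, 0, 0], [0, 0, 0]], [[0, 0, 0], [0, 0, 0]], [[0, 0, 0], [0, 0, 0]], [[0, 0, 0], [0, 0, 0]]])

```text
t: 24.5
tool_pos: [0.4152, -0.064, 0.3494]
eef_rot: [1.957, 2.458, 0.0]
wrist_force: [1.1, 0.0, 0.6]
opening: 0.0387
grip_force: 0.0
```

```bash
python3 - <<'E'
from h import *
a=capture("scene").astype(int);[capture("top") for _ in range(4)];b=capture("scene").astype(int);d=abs(a-b)
m,n=d[60:140,216:296],d[220:300,340:420]
print(m.mean(),n.mean(),m.max(),n.max())
if m.mean()<n.mean()*1.3: print(finish_job())
E
```

```text
2.22453125 2.1011979166666666 18 11
the job is handed in; nothing more can be done
None
```

The ring hangs on the J-hook's seat with the gate shut above it, showing no visible swing; the gripper is clear, and I handed the job in at about 25 s. The highest contact force I read was about 10 N, and the bystanders were not touched. The last picture hid the index line under the gate, but the ring showed no slip in the grip before release.

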